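Clamp the toy-car body with the inner of two concentric knobs

TASK

Set the toy-car body (the wooden block with the raised cab) down in the clamping jig, lengthwise between its fence plate and its sprung pad, and let go of it. Then turn the slim inner knob clockwise until the pad holds the car snugly against the fence, at about 9 newtons and never cranked hard, and let go. The wide outer ring under it has already been set: leave it exactly as it is, and do not disturb the other things on the table.

Things in the scene. Friction and masses are not known exactly. Their poses are not given: they have to be found in the camera images.
- car: Loose toy-car body of bare light wood, about 90 g: a block 90 mm long (its y axis), 40 mm wide (x), 24 mm high, with a cab 40 mm long, 40 mm wide on its middle rising to 42 mm. Origin at the centre of its underside, z up. Symmetric end for end: either way round is right. Grip it across the 40 mm width at the cab. The plain wooden blocks have no cab.
- jig: Clamping jig fixed on the table: wooden bed plate 100 mm (x) by 290 mm (y), its top 12 mm above the table. Origin under the centre of the plate, z up; it clamps along y, the fence at the -y end. From y = +40 to +130 mm stands a grey gear housing, 88 mm wide, top 52 mm above the table, with the two concentric knobs on top. The sides of the bed are open.
- nest (a point): Point on the bed plate's top where the middle of the car's underside is best set down (jig x = 0, y = -54 mm, z = 12 mm); axes as the jig's. A car set here along jig y clears the fence by 5 to 11 mm and the pad by 4 to 14 mm at the start.
- fence: Aluminium fence plate, 60 mm wide, rising 36 mm above the bed; origin at the foot (at the bed's top) of the middle of its flat face, which looks to the pad (+y of the jig); axes as the jig's. The outer ring sets where it stands (face at jig y = -110 to -104 mm); it holds its place when the car is pressed on it.
- pad_exit (a point): Point on the housing's -y face, 26 mm above the table, where a rod comes out that carries a sprung pad, 36 mm wide and 22 mm high, facing the fence; fixed to the jig. How far the pad is screwed out on its rod differs each time by up to 7 mm and is not reported. The pad's spring yields 1 mm per 5 N.
- knob_top (a point): Centre of the top of the inner knob: fluted aluminium cylinder, 24 mm in diameter, standing 30 mm clear above the outer ring, top 96 mm above the table, axis vertical at jig x = 0, y = +85 mm. The point turns with the knob (axes as the jig's when backed off; 0 to 0.4 rad clockwise of that at the start). Grip with about 40 N, fingertips 4 to 6 mm above the ring.
- knob_axis (a point): Point on the knobs' axis, 66 mm above the table. Inner knob: clockwise from above feeds the pad 8 mm per rad to the fence; anticlockwise back. It drives its shaft through a torsion spring (0.8 N m per rad): each grasp first winds up 0.19 rad, then the shaft turns at about 0.15 N m; let go, the knob alone unwinds and the shaft stays. Its full range is 4.6 rad.
- shaft (a point): Point on the knobs' axis, 52 mm above the table: what is felt. The pad meets the car, pushes it to the fence (under 1.5 N), then the clamp force rises about 31 N per rad of shaft and the turning torque by 0.008 N m per N above the free 0.15 N m. That begins 1.1 to 3.2 rad of shaft from the start, not known beforehand: feel for it. On letting go it may lose 1 N.
- ring_mark (a point): White mark near the edge of the outer ring's top, 30 mm from the axis. The ring is a black knurled disc 70 mm in diameter, 14 mm high, its flat top 66 mm above the table; it turns easily (0.05 N m) about the same axis as the inner knob, and has been set at any angle. It must not turn.
- offcut: Loose plain wooden block 45 x 70 x 30 mm, a bystander; origin under its centre.
- plank: Loose thin wooden bar 35 x 100 x 20 mm, a bystander; origin under its centre.
- slice: Loose round slice of a branch, 44 mm across, 13 mm thick, a bystander; origin under its centre.
- glue: Loose white glue bottle, 52 mm across, 130 mm high, a bystander; origin under its centre.
- hammer: Loose hammer lying beyond the jig, a bystander; origin under its centre.
- arch: Loose wooden toy arch, 30 x 60 x 58 mm high, a bystander; origin under its centre.
- driver: Loose screwdriver, a bystander; origin under its centre.
Mind the look-alikes: they are no part of the job. Leave any pink or red look-alike of the car alone.

How it is judged:
On the way:
1. the car lies lengthwise in the jig between fence and pad, not held (angle between car's own z axis and vertical below 0.1 rad and x of car in the frame of jig between -0.012 and 0.012 m and z of car in the frame of jig between 0.008 and 0.017 m and angle between the y axis of car and the y axis of jig, either way round below 0.15 rad and y of car in the frame of jig between -0.075 and -0.03 m and contact force between the fingers and car below 0.3 N and contact force between fence and car below 2 N), for 0.2 s.
At the end, for the whole second after the job is handed in: The car lies upright on the jig's bed, within 12 mm of its middle line and 0.15 rad of the clamp's direction, at rest and pressed on the fence plate with 5.5 to 12.5 N; the outer ring is within 3 mm (at its mark) of where it was (angle between car's own z axis and vertical below 0.1 rad and x of car in the frame of jig between -0.012 and 0.012 m and z of car in the frame of jig between 0.008 and 0.017 m and angle between the y axis of car and the y axis of jig, either way round below 0.15 rad and y of car in the frame of jig between -0.075 and -0.03 m and contact force between fence and car between 5.5 and 12.5 N and linear speed of car below 0.01 m/s and distance of ring_mark from where it was at the start of the episode below 0.003 m); the robot touches nothing.
It fails at once if the outer ring was turned (mark moved over 3 mm) (distance of ring_mark from where it was at the start of the episode above 0.003 m).
It fails at once if the car was cranked against the fence with over 20 N (contact force between fence and car above 20 N).
It fails at once if another thing on the table was moved over 30 mm (distance of any of offcut, plank, slice, glue, hammer, arch, driver from where it was at the start of the episode above 0.03 m).
It also fails if it takes over 72 s, if anything falls off the work surface, if the arm or the gripper's body presses on something with over 40 N, if the wrist force passes 120 N, or if a joint passes its speed limit or range.

ROBOT

A 6-joint arm with a two-finger parallel gripper is mounted at the origin on the work surface. World frame = base frame: x ahead of the robot, y to its left, z up, the work surface at z = 0. Lengths are in m, angles in rad, forces in N, time in s.
With the tool pointing down it reaches from about 0.35 to 0.775 m from the base axis. Payload 7.3 kg.
Tool frame: the origin (TCP) lies midway between the tips of the shut fingers; the grasp point (between the pads) lies 19 mm behind it; z points along the fingers, y is the line along which they close (so a half turn about z gives the same grasp; the last joint's range is limited). The gripper opens to 92 mm and grips with 3 to 60 N. Pads are 19 mm wide; open, the fingers measure 130 mm over their backs; the gripper's body (75 mm by 190 mm) begins 47 mm behind the grasp point.
Start: joints at [1.054, 0.342, 1.524, -0, 1.275, -0.146], TCP at [0.19, 0.489, 0.227] pointing down, gripper open.
Joint ranges: [-2.53, 2.53], [-0.77, 2.02], [0.04, 2.7], [-1, 4.14], [0.28, 2.66], [-3.11, 3.11]. Speed limits (rad/s): [2.57, 2.57, 3.14, 3.14, 3.14, 3.14].

INTERFACE

Orientations are given as [roll, pitch, yaw] about the fixed x, y, z axes, in that order (R = Rz(yaw) Ry(pitch) Rx(roll)).
In Python, from cell import monitor, vision, workorder gives the robot as it stands.
- The arm moves only by the tool move_arm, never from a script. Its argument "rows" is a list of rows, each a list of 5 numbers: the shift along the world's x, y, z in mm, then the turn about the world's z in rad, then the closure, from -1 (fully open) to 1 (shut). A call has 1 to 12 rows; each row shifts and turns the commanded pose from where the row before left it; what a row does not reach is not made up. A row lasts 1/10 s, in which the tool goes at most 50 mm and 8.59 degrees, less where a joint would pass 70% of its speed; a pose out of reach is approached as far as the arm can. A call is refused whole if a number of a shift passes 50 or a number of a turn 0.15, either way. A call with a gripper value outside its range is refused whole. The fingers move at their own pace and stop on an object; "newtons" is the grip in N (left out, the last holds). Time passes only in rows, so rows that do not move let the fingers close. It gives the time, the measured TCP pose, the force, the opening and the grip force at its end, in the units of the state.
- monitor.observe(): the state, without advancing time (a new reading comes with each control period).
- vision.read_camera(name): name is "scene" or "side" or "wrist"; returns the picture (480x640x3 uint8, red, green, blue); there is no depth.
- vision.get_calibration(name): a dict with "K" (3x3 intrinsics, pixels), "k1" (the pictures are not rectified: a ray, as slopes to the right and down, at radius r is drawn at 1 + k1 r^2 times it, then the intrinsics apply), "T" (4x4, takes a point from camera to world coordinates); the wrist camera has in their place "mount" (4x4, takes a point from camera to tool coordinates, whose origin is the TCP and whose axes are the flange's). Camera axes: x right, y up, looking along -z (the intrinsics and any distortion apply to the point x, -y, -z); pixel columns grow to the right and rows downward; lengths in m; the calibration is good to about 2 mm. A picture is of the moment at which its call begins: read the wrist's pose just before it. get_calibration takes no time and is no camera call.
- workorder.hand_in(): hands the job in; it is judged then, once.
The state is a dict: "time": time; "qpos": joint angles; "qvel": joint speeds; "joint_efforts": joint torques, N m; "tool_pos": TCP position; "tool_rot": TCP orientation; "contact_force": force on the tool from outside, world axes, zero at the start; "torque": the same for the moment, N m; "opening": finger opening in m; "grip_force": force on a finger pad.
Only numpy, scipy, OpenCV 4.12 (cv2) and the standard library are available. Lean on these libraries where they do the work, as an engineer would, in place of code of your own. Each camera call takes 0.05 s, during which the arm holds its last target. There are 200 camera calls.

## Working session

There is one attempt and no reset: what is moved stays moved. The work goes in short steps, Python scripts to look and compute and a tool call to move; the robot and the scene stay as the last step left them, time stands still between calls to the robot, and variables do not carry over. Pictures are saved under pics/ and viewed, at most 10 in all, crops included, and the job is handed in when it is done.

Besides the shell and the picture viewer there is one more tool, called in YAML: its name, and indented under it one key for each argument. move_arm: Moves the arm, as the interface text tells. Its arguments: {"type":"object","properties":{"rows":{"type":"array","items":{"type":"array","items":{"type":"number"}}},"newtons":{"type":"number"}},"required":["rows"]}

```bash
mkdir -p pics; ls; cat > h.py <<'E'
import numpy as np, cv2
from cell import monitor, vision, workorder
def cal(n):
    c=vision.get_calibration(n); K=np.array(c["K"]); return K,c["k1"],np.array(c["T"]) if "T" in c else np.array(c["mount"])
def ray(n,px,T=None):
    K,k1,M=cal(n); T=M if T is None else T
    d=np.array([k1,0,0,0],float)
    u=cv2.undistortPoints(np.array(px,float).reshape(-1,1,2),K,d).reshape(-1,2)
    D=np.c_[u[:,0],-u[:,1],-np.ones(len(u))]@T[:3,:3].T
    return T[:3,3],D
def onplane(n,px,z,T=None):
    o,D=ray(n,px,T); return o+D*((z-o[2])/D[:,2])[:,None]
def proj(n,P,T=None):
    K,k1,M=cal(n); T=M if T is None else T
    p=(np.array(P,float).reshape(-1,3)-T[:3,3])@T[:3,:3]
    return cv2.projectPoints((p*[1,-1,-1]).reshape(-1,1,3),np.zeros(3),np.zeros(3),K,np.array([k1,0,0,0],float))[0].reshape(-1,2)
def wristT(s):
    from scipy.spatial.transform import Rotation as R
    T=np.eye(4);T[:3,:3]=R.from_euler('xyz',s["tool_rot"]).as_matrix();T[:3,3]=s["tool_pos"]
    return T@cal("wrist")[2]
def snap(n,f):
    s=monitor.observe(); im=np.array(vision.read_camera(n)); cv2.imwrite("pics/"+f,im[:,:,::-1]); return s,im
E
python3 - <<'E'
from h import *
for n in("scene","side","wrist"): s,_=snap(n,n+"0.png")
print(s); print(vision.get_calibration("scene")["T"],vision.get_calibration("side")["T"],vision.get_calibration("wrist"))
E
```

```text
pics
{'time': 0.1, 'qpos': array([ 1.05400780e+00,  3.42623870e-01,  1.52490398e+00, -2.48210663e-05,
        1.27541656e+00, -1.45993081e-01]), 'qvel': array([ 0.00064653, -0.00099755, -0.00218612, -0.00025193,  0.00187307,
        0.00079328]), 'joint_efforts': array([ 2.41657690e-03, -4.32003701e+01, -2.44698036e+01,  7.20269093e-02,
        5.24529931e-02, -7.59232557e-05]), 'tool_pos': array([0.19003976, 0.4890095 , 0.22613572]), 'tool_rot': array([-3.14025183e+00, -1.73162401e-04,  2.77080433e+00]), 'contact_force': array([-0.20587693, -0.3798225 , -0.54824678]), 'torque': array([-0.01615832,  0.02174862, -0.03271418]), 'grip_force': 0.0, 'opening': 0.09190168619574508}
[[-0.69611738 -0.56404042  0.444161    1.24673316]
 [ 0.71770829 -0.56204184  0.41110071  0.62725745]
 [ 0.01775965  0.60495238  0.79606357  1.28508958]
 [ 0.          0.          0.          1.        ]] [[ 0.86183409  0.27955886 -0.4231889   0.19664044]
 [-0.5070188   0.49657087 -0.70452062 -0.60416595]
 [ 0.01318829  0.82174462  0.5697033   0.5647878 ]
 [ 0.          0.          0.          1.        ]] {'K': array([[393.04247646,   0.        , 311.81864066],
       [  0.        , 393.04247646, 241.08463893],
       [  0.        ,   0.        ,   1.        ]]), 'k1': -0.07190968119480737, 'mount': array([[ 1.06407196e-04,  9.57334932e-01,  2.88980651e-01,
         7.89754843e-02],
       [ 9.99999952e-01, -1.86314937e-04,  2.49008392e-04,
        -9.13747904e-04],
       [ 2.92225843e-04,  2.88980610e-01, -9.57334906e-01,
        -1.56867516e-01],
       [ 0.00000000e+00,  0.00000000e+00,  0.00000000e+00,
         1.00000000e+00]])}
```

View pics/scene0.png

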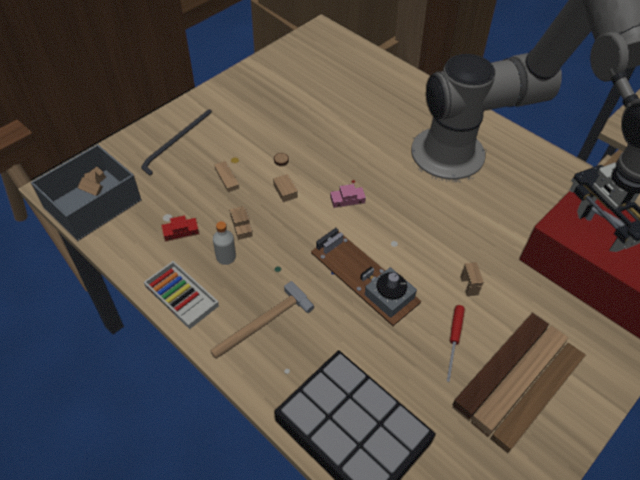

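View pics/side0.png

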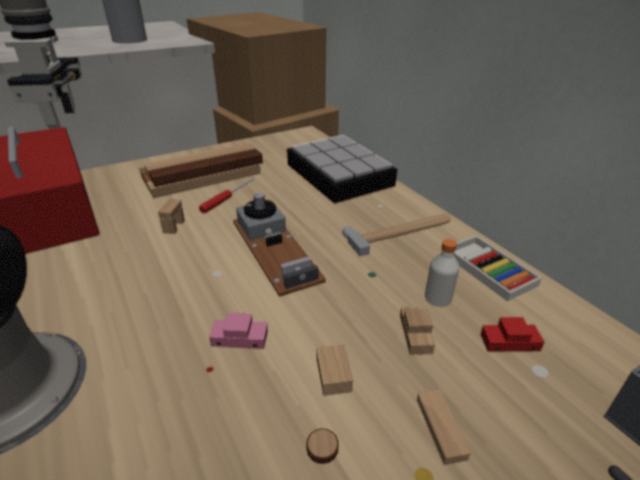

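The scene view shows the car at about (241,222), beside the glue bottle, and the jig from (330,240) to (400,300). In the side view the car is at (417,330) and the jig runs from (300,275) to (260,215). Next I'll zoom in on both.

```bash
python3 - <<'E'
from h import *
a=cv2.imread("pics/scene0.png");b=cv2.imread("pics/side0.png")
f=lambda im,x,y,w,h:cv2.resize(im[y:y+h,x:x+w],(400,300),interpolation=cv2.INTER_CUBIC)
m=np.vstack([np.hstack([f(a,300,220,136,102),f(a,210,190,80,60)]),np.hstack([f(b,215,190,136,102),f(b,380,295,80,60)])])
cv2.imwrite("pics/z.png",m)
print(onplane("scene",[[241,225]],0.02),onplane("side",[[418,335]],0.02))
print("knobtop",onplane("scene",[[394,277]],0.096),onplane("side",[[259,198]],0.096))
E
```

```text
[[ 0.62002125 -0.20920087  0.02      ]] [[ 0.59906183 -0.24092219  0.02      ]]
knobtop [[0.51179092 0.20735008 0.096     ]] [[0.50592717 0.18854152 0.096     ]]
```

View pics/z.png

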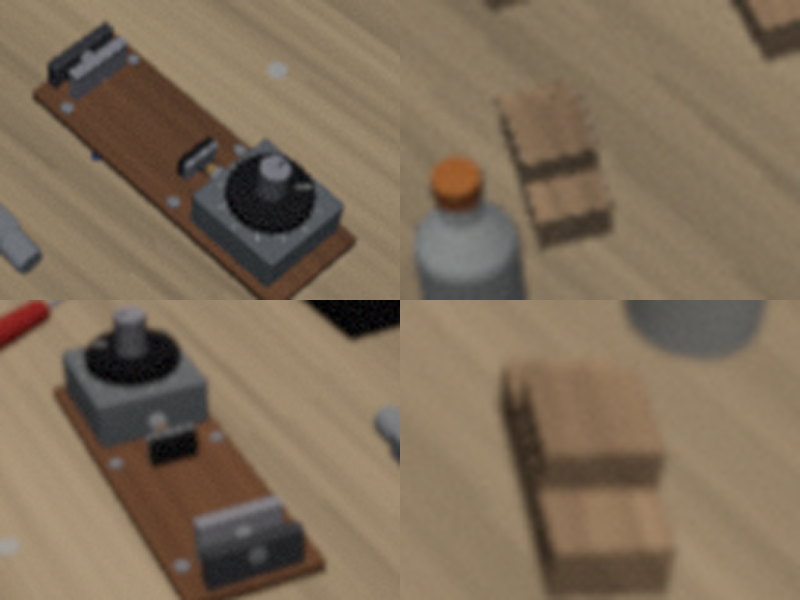

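The zoom shows the jig with its fence at top-left in the scene view, and the pad and knob. The car is near the bottle, with its cab visible. I'll triangulate roughly, then look with the wrist camera.

```bash
python3 - <<'E'
from h import *
A=lambda p:np.array(p)*[.34,.34]+[300,220]
B=lambda p:(np.array(p)-[0,300])*[.34,.34]+[215,190]
C=lambda p:(np.array(p)-[400,0])*.2+[210,190]
D=lambda p:(np.array(p)-[400,300])*.2+[380,295]
np.set_printoptions(precision=4,suppress=True)
print("knob",onplane("scene",A([[275,163]]),.096),onplane("side",B([[130,314]]),.096))
print("bed TL,TR ,BR scene",onplane("scene",A([[36,94],[128,45],[354,238]]),.012))
print("bed BR, BL,TLend side",onplane("side",B([[323,562],[190,600],[56,390]]),.012))
print("car cab top side",onplane("side",D([[528,362],[640,365],[660,455],[545,460]]),.042))
print("car deck side",onplane("side",D([[545,490],[660,487],[672,548],[553,550]]),.024))
print("car deck front scene",onplane("scene",C([[605,207],[540,222]]),.024))
print("cab top front scene",onplane("scene",C([[597,155],[525,172]]),.042))
print("glue cap top scene",onplane("scene",C([[456,170]]),.130),onplane("side",[[450,242]],.13))
E
```

```text
knob [[0.5092 0.2037 0.096 ]] [[0.5121 0.2017 0.096 ]]
bed TL,TR ,BR scene [[ 0.5474 -0.0201  0.012 ]
 [ 0.4509 -0.0001  0.012 ]
 [ 0.4691  0.2675  0.012 ]]
bed BR, BL,TLend side [[ 0.5431 -0.0308  0.012 ]
 [ 0.4498 -0.0216  0.012 ]
 [ 0.4669  0.259   0.012 ]]
car cab top side [[ 0.6062 -0.1957  0.042 ]
 [ 0.6387 -0.2159  0.042 ]
 [ 0.6158 -0.2516  0.042 ]
 [ 0.5816 -0.2347  0.042 ]]
car deck side [[ 0.586  -0.2327  0.024 ]
 [ 0.6202 -0.2506  0.024 ]
 [ 0.6054 -0.2729  0.024 ]
 [ 0.5715 -0.2545  0.024 ]]
car deck front scene [[ 0.6181 -0.1724  0.024 ]
 [ 0.6483 -0.1887  0.024 ]]
cab top front scene [[ 0.6067 -0.1893  0.042 ]
 [ 0.6404 -0.207   0.042 ]]
glue cap top scene [[ 0.7057 -0.172   0.13  ]] [[ 0.7091 -0.1735  0.13  ]]
```

move_arm:
  rows:
    - [25,-35,3,-0.11,-1]
    - [25,-35,3,-0.11,-1]
    - [25,-35,3,-0.11,-1]
    - [25,-35,3,-0.11,-1]
    - [25,-35,3,-0.11,-1]
    - [25,-35,3,-0.11,-1]
    - [25,-35,3,-0.11,-1]
    - [25,-35,3,-0.11,-1]
    - [25,-35,3,-0.11,-1]
    - [25,-35,3,-0.11,-1]
    - [0,0,0,0,-1]
    - [0,0,0,0,-1]

```text
time: 1.35
tool_pos: [0.4402, 0.1387, 0.2563]
tool_rot: [-3.141, -0.0, 1.669]
contact_force: [-0.2, 0.2, 0.4]
opening: 0.0915
grip_force: 0.0
```

```bash
python3 - <<'E'
from h import *
s,im=snap("wrist","w1.png"); print(s["tool_pos"],s["tool_rot"],s["qpos"]); np.save("w1T.npy",wristT(s))
T=wristT(s); print(proj("wrist",[[.5105,.2027,.096],[.5013,.064,.012],[.61,-.224,.042]],T))
E
```

```text
[0.44024894 0.13869476 0.25634806] [-3.14056852e+00 -2.77912688e-04  1.66925812e+00] [1.38687819e-01 2.01668141e-01 1.63445239e+00 3.30345713e-04
 1.30648427e+00 4.01394185e-02]
[[409.43500334 150.925974  ]
 [361.99272765 273.27860669]
 [416.37284054 496.10245907]]
```

View pics/w1.png

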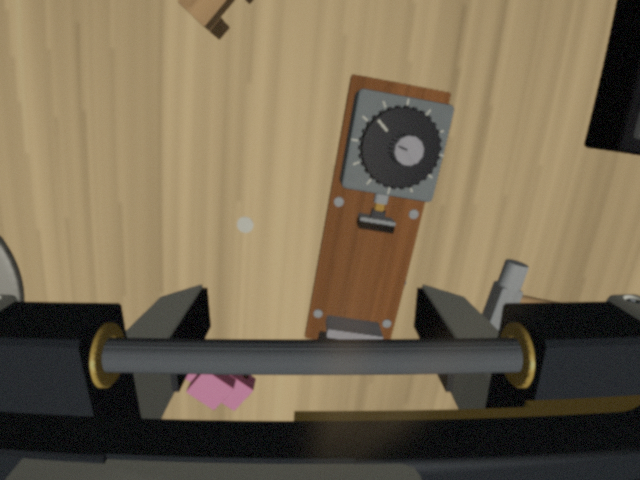

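The wrist view shows the whole jig: knob top at about (409,150), bed corners at (352,75), (450,93) and (305,337), and housing top corners at (359,90), (453,105), (436,201) and (342,185). Now I'll fit the jig pose.

```bash
python3 - <<'E'
from h import *
np.set_printoptions(precision=4,suppress=True)
T=np.load("w1T.npy"); im=cv2.imread("pics/w1.png"); hsv=cv2.cvtColor(im,cv2.COLOR_BGR2HSV)
m=((hsv[...,1]<60)&(hsv[...,2]>120)).astype(np.uint8); m[:130]=0;m[172:]=0;m[:,:390]=0;m[:,428:]=0
n,l,st,c=cv2.connectedComponentsWithStats(m); i=1+st[1:,4].argmax(); print("knob",st[i],c[i]); k=onplane("wrist",[c[i]],.096,T)[0];print(k)
H=onplane("wrist",[[359,90],[453,105],[436,201],[342,185]],.052,T); print("housing",H, np.linalg.norm(np.roll(H,-1,0)-H,axis=1),H.mean(0))
B=onplane("wrist",[[352,75],[450,93],[305,337]],.012,T); print("bed",B)
# brown bed mask edges -> line fits
br=((hsv[...,0]<12)&(hsv[...,1]>100)&(hsv[...,2]<150)).astype(np.uint8)
L=[];R=[]
for y in range(215,310,3):
    x=np.flatnonzero(br[y,290:450])+290
    if len(x): L.append([x[0],y]);R.append([x[-1],y])
for nm,E in(("L",L),("R",R)):
    P=onplane("wrist",E,.012,T)[:,:2]; v=cv2.fitLine(P.astype(np.float32),cv2.DIST_HUBER,0,1e-4,1e-4).ravel()
    v[:2]*=np.sign(v[1]); print(nm,v,"yaw",-np.arctan2(v[0],v[1]),"x at y=.064",v[2]+(.064-v[3])*v[0]/v[1])
E
```

```text
knob [395 136  28  29 598] [409.0602 150.4682]
[0.5101 0.203  0.096 ]
housing [[0.4692 0.2479 0.052 ]
 [0.5536 0.2446 0.052 ]
 [0.554  0.1579 0.052 ]
 [0.4643 0.1638 0.052 ]] [0.0845 0.0867 0.0899 0.0842] [0.5103 0.2036 0.052 ]
bed [[ 0.4649  0.2643  0.012 ]
 [ 0.5621  0.2585  0.012 ]
 [ 0.4466 -0.021   0.012 ]]
L [-0.8289  0.5594  0.5296  0.0709] yaw 0.9771192 x at y=.064 0.53987914
R [-0.6689  0.7434  0.5404  0.072 ] yaw 0.73272777 x at y=.064 0.54753834
```

move_arm:
  rows:
    - [15,-35,0,-0.06,-1]
    - [15,-35,0,-0.06,-1]
    - [15,-35,0,-0.06,-1]
    - [15,-35,0,-0.06,-1]
    - [15,-35,0,-0.06,-1]
    - [15,-35,0,-0.06,-1]
    - [15,-35,0,-0.06,-1]
    - [15,-35,0,-0.06,-1]
    - [15,-35,0,-0.06,-1]
    - [15,-35,0,-0.06,-1]
    - [0,0,0,-0.06,-1]
    - [0,0,0,0,-1]

```text
time: 2.6
tool_pos: [0.5905, -0.2096, 0.2559]
tool_rot: [-3.14, -0.0, 1.012]
contact_force: [-0.7, 0.6, -0.3]
opening: 0.0917
grip_force: 0.0
```

```bash
python3 - <<'E'
from h import *
s,im=snap("wrist","w2.png"); print(s["tool_pos"],s["tool_rot"],s["qpos"]); np.save("w2T.npy",wristT(s))
E
```

```text
[ 0.59045776 -0.20958603  0.25586601] [-3.13993588e+00 -2.25359538e-04  1.01183604e+00] [-4.63519422e-01  5.17477627e-01  1.16596792e+00  3.84585677e-04
  1.45977487e+00  9.53977594e-02]
```

View pics/w2.png

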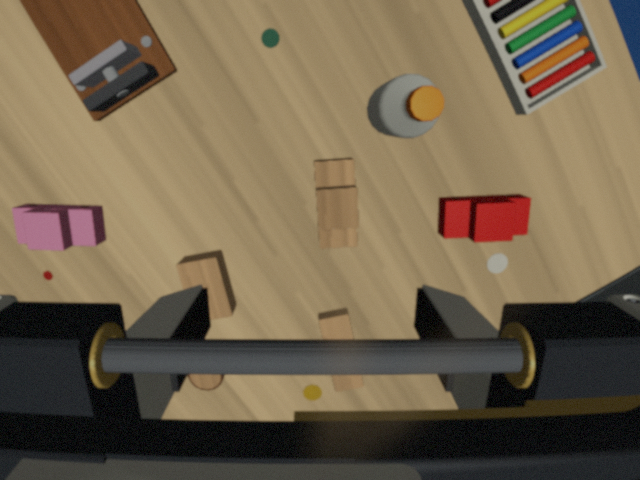

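The wrist view shows the car in the middle. Its cab top has corners at (317,187), (356,186), (358,229) and (319,231), and the decks reach (314,160), (354,158), (320,248) and (357,246). The glue is at (410,105).

```bash
python3 - <<'E'
from h import *
np.set_printoptions(precision=4,suppress=True)
T=np.load("w2T.npy")
C=onplane("wrist",[[317,187],[356,186],[358,229],[319,231]],.042,T)
print(C,C.mean(0),np.linalg.norm(np.roll(C,-1,0)-C,axis=1))
F=onplane("wrist",[[314,160],[354,158]],.024,T).mean(0);R=onplane("wrist",[[320,248],[357,246]],.0,T).mean(0)
d=F-R;print(F,R,"len dir",np.arctan2(d[1],d[0]),np.linalg.norm(d[:2]),(F+R)/2)
W=C[1]+C[2]-C[0]-C[3];print("width dir",np.arctan2(W[1],W[0])+np.pi/2)
print("glue cap",onplane("wrist",[[427,103]],.13,T),"tool yaw",monitor.observe()["tool_rot"][2])
E
```

```text
[[ 0.6036 -0.1959  0.042 ]
 [ 0.6354 -0.2146  0.042 ]
 [ 0.6159 -0.2522  0.042 ]
 [ 0.5824 -0.2337  0.042 ]] [ 0.6093 -0.2241  0.042 ] [0.037  0.0423 0.0382 0.0433]
[ 0.6308 -0.1839  0.024 ] [ 0.5855 -0.2708  0.    ] len dir 1.090711961933906 0.09808371433446025 [ 0.6081 -0.2274  0.012 ]
width dir 1.0530971920142356
glue cap [[ 0.7054 -0.1739  0.13  ]] tool yaw 1.0142124860685253
```

move_arm:
  rows:
    - [9,-7,0,0.05,-1]
    - [9,-7,0,0,-1]
    - [0,0,-35,0,-1]
    - [0,0,-35,0,-1]
    - [0,0,-35,0,-1]
    - [0,0,-35,0,-1]
    - [0,0,-35,0,-1]
    - [0,0,-30,0,-1]
    - [0,0,-25,0,-1]
    - [0,0,-14,0,-1]
    - [0,0,0,0,-1]

```text
time: 3.75
tool_pos: [0.6073, -0.2228, 0.0112]
tool_rot: [-3.138, 0.0, 1.064]
contact_force: [0.1, 0.1, 1.1]
opening: 0.0921
grip_force: 0.0
```

move_arm:
  rows:
    - [1,-1,0,0,1]
    - [0,0,0,0,1]
    - [0,0,0,0,1]
    - [0,0,0,0,1]
    - [0,0,0,0,1]
    - [0,0,0,0,1]
    - [0,0,0,0,1]
    - [0,0,0,0,1]
  newtons: 20

```text
time: 4.55
tool_pos: [0.6092, -0.2257, 0.0128]
tool_rot: [3.142, 0.0, 1.061]
contact_force: [-1.1, -0.1, 1.7]
opening: 0.0401
grip_force: 20.0
```

move_arm:
  rows:
    - [0,0,20,0,1]
    - [0,0,40,0,1]
    - [0,0,40,0,1]
    - [0,0,40,0,1]
    - [-12,32,0,0.05,1]
    - [-12,32,0,0.05,1]
    - [-12,32,0,0.05,1]
    - [-12,32,0,0.05,1]
    - [-12,32,0,0.05,1]
    - [-12,32,0,0.05,1]
    - [-12,32,0,0.05,1]
    - [-12,32,0,0.05,1]

```text
time: 5.75
tool_pos: [0.5125, 0.0316, 0.1527]
tool_rot: [3.142, -0.0, 1.463]
contact_force: [0.8, 0.7, -1.0]
opening: 0.0395
grip_force: 20.0
```

move_arm:
  rows:
    - [-12,33,0,0.045,1]
    - [0,0,-20,0,1]
    - [0,0,-20,0,1]
    - [0,0,0,0,1]
    - [0,0,0,0,1]

```text
time: 6.25
tool_pos: [0.5012, 0.0633, 0.1129]
tool_rot: [-3.141, 0.0, 1.506]
contact_force: [0.3, 0.3, -0.7]
opening: 0.0401
grip_force: 20.0
```

```bash
python3 - <<'E'
from h import *
s,im=snap("wrist","w3.png"); print(s["tool_pos"],s["tool_rot"],s["opening"]); np.save("w3T.npy",wristT(s))
E
```

```text
[0.50124383 0.0632953  0.11291964] [-3.14112213e+00  2.93576206e-05  1.50569387e+00] 0.04014437468597628
```

View pics/w3.png

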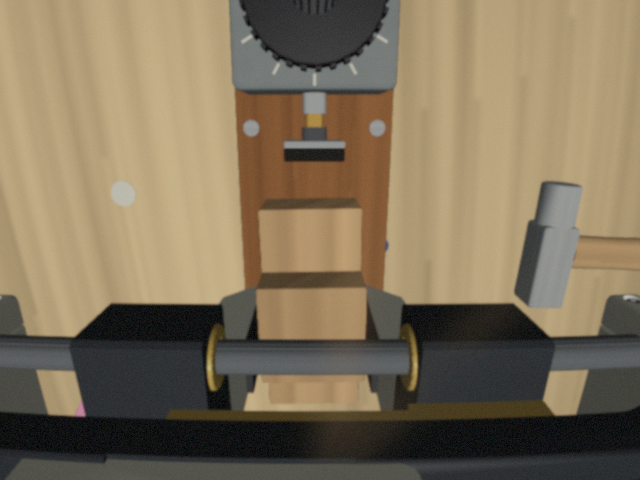

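The car hangs straight over the bed: its front edge is at about row 204, the pad face at columns 285–345 and rows 142–160, and the housing's lower edge at row 90. A quick check of the car's ends against the pad and the nest follows.

```bash
python3 - <<'E'
from h import *
np.set_printoptions(precision=4,suppress=True)
T=np.load("w3T.npy"); o=np.array([.5047,.1177]);a=-.062
R=np.array([[np.cos(a),-np.sin(a)],[np.sin(a),np.cos(a)]])
J=lambda px,z:(onplane("wrist",px,z,T)[:,:2]-o)@R
print("front deck edge",J([[262,207],[360,202]],.124)); print("cab front top edge",J([[258,277],[366,275]],.142))
print("pad top front",J([[285,149],[345,149]],.037)); print("housing edge",J([[234,86],[398,88]],.052)); print("bed edges",J([[241,180],[388,180]],.012))
print("TCP",(np.array([.5012,.0633])-o)@R)
E
```

```text
front deck edge [[-0.0195 -0.0073]
 [ 0.0175 -0.0055]]
cab front top edge [[-0.0196 -0.0285]
 [ 0.0182 -0.0278]]
pad top front [[-0.0164  0.0086]
 [ 0.0184  0.0086]]
housing edge [[-0.0415  0.0424]
 [ 0.0445  0.0411]]
bed edges [[-0.0475 -0.0127]
 [ 0.0491 -0.013 ]]
TCP [-0.0001 -0.0545]
```

move_arm:
  rows:
    - [1.5,-2,-25,0,1]
    - [0,0,-25,0,1]
    - [0,0,-20,0,1]
    - [0,0,-12,0,1]
    - [0,0,-4,0,1]
    - [0,0,-2,0,1]
    - [0,0,0,0,1]
    - [0,0,0,0,1]

```text
time: 7.1
tool_pos: [0.5034, 0.0613, 0.0256]
tool_rot: [3.14, -0.0, 1.506]
contact_force: [-0.6, -0.7, -1.2]
opening: 0.0399
grip_force: 20.0
```

move_arm:
  rows:
    - [0,0,-1,0,1]
    - [0,0,0,0,1]
    - [0,0,0,0,-0.3]
    - [0,0,0,0,-0.3]
    - [0,0,0,0,-0.3]
    - [0,0,0,0,-0.3]
    - [0,0,0,0,-0.3]
    - [0,0,0,0,-0.3]

```text
time: 7.9
tool_pos: [0.5027, 0.0613, 0.0237]
tool_rot: [-3.142, 0.0, 1.506]
contact_force: [0.5, -0.8, -0.3]
opening: 0.0597
grip_force: 0.0
```

move_arm:
  rows:
    - [0,0,20,0,-0.3]
    - [0,0,40,0,-0.3]
    - [0,0,45,0,-1]
    - [0,0,45,0,-1]
    - [0,18,0,0.15,-1]
    - [1,18,0,0.15,-1]
    - [1,18,0,0.15,-1]
    - [1,18,0,0.15,-1]
    - [1,18,0,0.15,-1]
    - [1,18,0,0.15,-1]
    - [1,18,0,0.15,-1]
    - [1,16,0,0.15,-1]

```text
time: 9.1
tool_pos: [0.5096, 0.2042, 0.1736]
tool_rot: [-3.142, -0.0, 2.712]
contact_force: [-1.4, -0.8, 0.7]
opening: 0.0915
grip_force: 0.0
```

move_arm:
  rows:
    - [0,0,0,0.15,-1]
    - [0,0,0,0.15,-1]
    - [0,0,0,0.15,-1]
    - [0,0,0,0.15,-1]
    - [0,0,0,0.15,-1]
    - [0,0,0,0.15,-1]
    - [0,0,0,0.15,-1]
    - [0,0,0,0.15,-1]
    - [0,0,0,0.15,-1]
    - [0,0,0,0.15,-1]
    - [0,0,0,0.15,-1]
    - [0,0,0,0.15,-1]

```text
time: 10.3
tool_pos: [0.5096, 0.2033, 0.1736]
tool_rot: [3.141, -0.0, -1.771]
contact_force: [0.2, 0.3, 0.6]
opening: 0.0918
grip_force: 0.0
```

```bash
python3 - <<'E'
from h import *
s,im=snap("wrist","w4.png"); print(s["tool_pos"],s["tool_rot"],s["qpos"],s["opening"]); np.save("w4T.npy",wristT(s))
print(proj("wrist",[[.5103,.203,.096],[.5015,.063,.054]],wristT(s)))
E
```

```text
[0.50957689 0.20330278 0.17359696] [ 3.14114668e+00 -1.74690528e-04 -1.77119764e+00] [ 2.39885429e-01  4.32216894e-01  1.53924032e+00  3.47910896e-05
  1.17061333e+00 -2.70131943e+00] 0.09184324566931565
[[309.2269343  253.57704772]
 [279.26082562  27.77433807]]
```

View pics/w4.png

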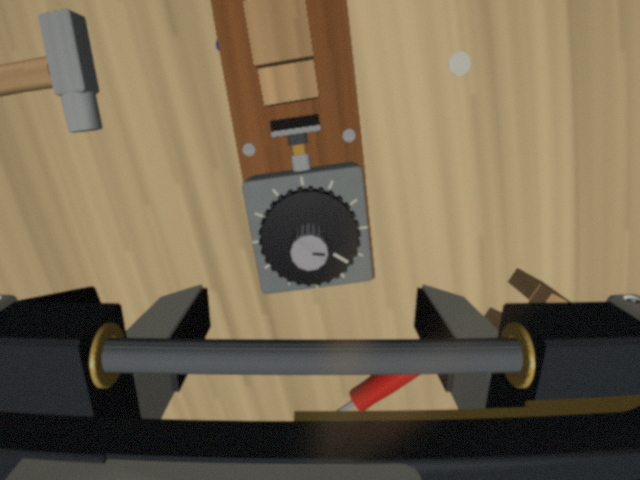

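The car rests between the fence and the pad. The knob top is at (309,253), exactly where I predicted it, so I'll descend onto it.

move_arm:
  rows:
    - [0.7,0,-30,0,-1]
    - [0,0,-30,0,-1]
    - [0,0,-25,0,-1]
    - [0,0,-12,0,-1]
    - [0,0,-5.5,0,-1]
    - [0,0,0,0,-1]
    - [0,0,0,0,-1]

```text
time: 11.05
tool_pos: [0.5112, 0.2036, 0.0723]
tool_rot: [-3.14, 0.001, -1.778]
contact_force: [-0.4, -0.1, -1.6]
opening: 0.0918
grip_force: 0.0
```

```bash
python3 - <<'E'
from h import *
s=monitor.observe(); print(s)
E
```

```text
{'time': 11.05, 'qpos': array([ 2.39631434e-01,  5.54482439e-01,  1.65221833e+00,  8.77923175e-05,
        9.33004217e-01, -2.69494650e+00]), 'qvel': array([ 3.89583458e-04, -6.61259257e-03, -2.46788925e-03, -8.03165024e-05,
       -1.76612699e-03, -3.31558903e-03]), 'joint_efforts': array([-1.38673576e-02, -4.80128968e+01, -1.90958333e+01, -7.09304516e-02,
        7.01328114e-03,  1.06031520e-02]), 'tool_pos': array([0.51119254, 0.20356808, 0.0723198 ]), 'tool_rot': array([-3.13992068e+00,  8.79065199e-04, -1.77786252e+00]), 'contact_force': array([-0.43290658, -0.08978191, -1.55337291]), 'torque': array([0.06665762, 0.10569269, 0.00942293]), 'grip_force': 0.0, 'opening': 0.09178880329392682}
```

move_arm:
  rows:
    - [0,0,0,0,1]
    - [0,0,0,0,1]
    - [0,0,0,0,1]
    - [0,0,0,0,1]
    - [0,0,0,0,1]
    - [0,0,0,0,1]
    - [0,0,0,0,1]
    - [0,0,0,0,1]
    - [0,0,0,0,1]
    - [0,0,0,0,1]
  newtons: 40

```text
time: 12.05
tool_pos: [0.5113, 0.2032, 0.0713]
tool_rot: [-3.14, 0.0, -1.777]
contact_force: [3.6, -0.6, -2.4]
opening: 0.0231
grip_force: 40.0
```

```bash
cat > t.py <<'E'
from h import *
s=monitor.observe(); print(round(s["time"],2),"z",s["tool_pos"].round(4),"yaw",round(s["tool_rot"][2],4),"q6",round(s["qpos"][5],4),"eff6",round(s["joint_efforts"][5],4),"F",s["contact_force"].round(2),"M",s["torque"].round(3),round(s["opening"],4),s["grip_force"])
E
python3 t.py
```

```text
12.05 z [0.5113 0.2032 0.0713] yaw -1.7774 q6 -2.6954 eff6 -0.0064 F [ 3.63 -0.63 -2.37] M [-0.066 -0.429 -0.027] 0.0231 39.98709976673126
```

move_arm:
  rows:
    - [0.5,0,0,-0.05,1]
    - [0,0,0,-0.1,1]
    - [0,0,0,-0.1,1]
    - [0,0,0,-0.1,1]
    - [0,0,0,-0.1,1]
    - [0,0,0,-0.05,1]
    - [0,0,0,0,1]

```text
time: 12.75
tool_pos: [0.5112, 0.2034, 0.0713]
tool_rot: [-3.141, 0.0, -2.278]
contact_force: [1.4, -0.3, -0.1]
opening: 0.0232
grip_force: 40.0
```

```bash
python3 t.py
```

```text
12.75 z [0.5112 0.2034 0.0713] yaw -2.2775 q6 -2.1955 eff6 0.7143 F [ 1.45 -0.32 -0.1 ] M [ 0.084 -0.197  0.117] 0.0232 39.98916506767273
```

move_arm:
  rows:
    - [0,0,0,-0.1,1]
    - [0,0,0,-0.1,1]
    - [0,0,0,-0.1,1]
    - [0,0,0,-0.05,1]
    - [0,0,0,-0.05,1]
    - [0,0,0,0,1]

```text
time: 13.35
tool_pos: [0.5111, 0.2035, 0.0713]
tool_rot: [3.141, 0.0, -2.676]
contact_force: [1.1, 0.9, -0.7]
opening: 0.0231
grip_force: 40.0
```

```bash
python3 t.py
```

```text
13.35 z [0.5111 0.2035 0.0713] yaw -2.6764 q6 -1.7968 eff6 0.6685 F [ 1.09  0.92 -0.72] M [ 0.249 -0.177  0.201] 0.0231 39.989091753959656
```

```bash
cat > a.py <<'E'
from h import *
import sys
n=int(sys.argv[1]) if len(sys.argv)>1 else 8
M=[];e=[]
for i in range(n):
    vision.read_camera("wrist"); s=monitor.observe(); M.append(s["torque"]);e.append(s["joint_efforts"][5])
M=np.array(M);print("t",round(s["time"],2),"yaw",round(s["tool_rot"][2],4),"q6",round(s["qpos"][5],4),"Mz %.4f sd %.3f eff6 %.4f sd %.3f"%(M[:,2].mean(),M[:,2].std(),np.mean(e),np.std(e)),"F",s["contact_force"].round(1),round(s["opening"],4))
E
python3 a.py 8
```

```text
t 13.75 yaw -2.6769 q6 -1.7963 Mz 0.1404 sd 0.034 eff6 0.1657 sd 0.071 F [ 1.4  0.4 -0.7] 0.0234
```

move_arm:
  rows:
    - [0,0,0,-0.1,1]
    - [0,0,0,-0.1,1]
    - [0,0,0,0,1]

```text
time: 14.05
tool_pos: [0.511, 0.2036, 0.0713]
tool_rot: [3.141, 0.0, -2.878]
contact_force: [2.0, 1.7, -0.9]
opening: 0.0227
grip_force: 40.0
```

```bash
python3 a.py 8
```

```text
t 14.45 yaw -2.8767 q6 -1.5964 Mz 0.1282 sd 0.020 eff6 0.1962 sd 0.146 F [ 2.2  3.9 -0.8] 0.0233
```

move_arm:
  rows:
    - [0,0,0,-0.1,1]
    - [0,0,0,-0.1,1]
    - [0,0,0,0,1]

```text
time: 14.75
tool_pos: [0.511, 0.2036, 0.0713]
tool_rot: [3.141, 0.0, -3.078]
contact_force: [2.3, 3.5, -0.5]
opening: 0.0232
grip_force: 40.0
```

```bash
python3 a.py 8
```

```text
t 15.15 yaw -3.0756 q6 -1.3975 Mz 0.1561 sd 0.027 eff6 0.1958 sd 0.147 F [2.2 4.3 0.1] 0.0235
```

```bash
sed -i 's/np.mean(e),np.std(e)/np.mean(e[-3:]),np.std(e[-3:])/' a.py; python3 a.py 3
```

```text
t 15.3 yaw -3.0756 q6 -1.3975 Mz 0.1244 sd 0.033 eff6 0.1390 sd 0.000 F [ 2.6  3.7 -0.5] 0.0231
```

move_arm:
  rows:
    - [0,0,0,-0.1,1]
    - [0,0,0,-0.1,1]
    - [0,0,0,0,1]

```text
time: 15.6
tool_pos: [0.5111, 0.2037, 0.0713]
tool_rot: [3.141, 0.0, 3.005]
contact_force: [2.0, 4.9, -0.8]
opening: 0.0234
grip_force: 40.0
```

```bash
python3 a.py 8
```

```text
t 16.0 yaw 3.0075 q6 -1.1975 Mz 0.1403 sd 0.026 eff6 0.1401 sd 0.000 F [ 1.8  3.9 -0. ] 0.0233
```

move_arm:
  rows:
    - [0,0,0,-0.1,1]
    - [0,0,0,-0.1,1]
    - [0,0,0,0,1]

```text
time: 16.3
tool_pos: [0.5111, 0.2037, 0.0713]
tool_rot: [3.141, 0.0, 2.805]
contact_force: [2.0, 5.2, 0.1]
opening: 0.0233
grip_force: 40.0
```

```bash
python3 a.py 8
```

```text
t 16.7 yaw 2.8076 q6 -0.9976 Mz 0.1473 sd 0.026 eff6 0.1436 sd 0.000 F [ 3.2  5.3 -1.1] 0.023
```

move_arm:
  rows:
    - [0,0,0,-0.1,1]
    - [0,0,0,-0.1,1]
    - [0,0,0,0,1]

```text
time: 17.0
tool_pos: [0.5112, 0.2038, 0.0713]
tool_rot: [3.141, 0.0, 2.605]
contact_force: [2.1, 5.4, -1.3]
opening: 0.023
grip_force: 40.0
```

```bash
python3 a.py 8
```

```text
t 17.4 yaw 2.6076 q6 -0.7975 Mz 0.1556 sd 0.013 eff6 0.1436 sd 0.000 F [ 2.8  5.  -1.2] 0.0233
```

move_arm:
  rows:
    - [0,0,0,-0.1,1]
    - [0,0,0,-0.1,1]
    - [0,0,0,0,1]

```text
time: 17.7
tool_pos: [0.5112, 0.2038, 0.0713]
tool_rot: [3.14, 0.0, 2.405]
contact_force: [2.1, 5.8, -1.4]
opening: 0.0234
grip_force: 40.0
```

```bash
python3 a.py 8
```

```text
t 18.1 yaw 2.4076 q6 -0.5975 Mz 0.1373 sd 0.033 eff6 0.1436 sd 0.000 F [ 4.   5.8 -1.2] 0.0231
```

move_arm:
  rows:
    - [0,0,0,-0.1,1]
    - [0,0,0,-0.1,1]
    - [0,0,0,0,1]

```text
time: 18.4
tool_pos: [0.5113, 0.2039, 0.0713]
tool_rot: [3.14, -0.0, 2.205]
contact_force: [3.9, 5.6, -1.4]
opening: 0.0234
grip_force: 40.0
```

```bash
python3 a.py 8
```

```text
t 18.8 yaw 2.2076 q6 -0.3974 Mz 0.1542 sd 0.018 eff6 0.1434 sd 0.000 F [ 2.7  6.  -1.4] 0.0232
```

move_arm:
  rows:
    - [0,0,0,-0.1,1]
    - [0,0,0,-0.1,1]
    - [0,0,0,0,1]

```text
time: 19.1
tool_pos: [0.5114, 0.2039, 0.0713]
tool_rot: [3.14, -0.0, 2.005]
contact_force: [3.3, 6.0, -2.2]
opening: 0.0236
grip_force: 40.0
```

```bash
python3 a.py 8
```

```text
t 19.5 yaw 2.0077 q6 -0.1975 Mz 0.1407 sd 0.026 eff6 0.1432 sd 0.000 F [ 3.   6.  -1.4] 0.0229
```

move_arm:
  rows:
    - [0,0,0,-0.1,1]
    - [0,0,0,-0.1,1]
    - [0,0,0,0,1]

```text
time: 19.8
tool_pos: [0.5115, 0.2039, 0.0713]
tool_rot: [3.14, -0.001, 1.805]
contact_force: [2.8, 5.9, -0.8]
opening: 0.0234
grip_force: 40.0
```

```bash
python3 a.py 8
```

```text
t 20.2 yaw 1.8076 q6 0.0026 Mz 0.1486 sd 0.030 eff6 0.1507 sd 0.000 F [ 3.1  5.5 -2.5] 0.0231
```

move_arm:
  rows:
    - [0,0,0,-0.1,1]
    - [0,0,0,-0.1,1]
    - [0,0,0,0,1]

```text
time: 20.5
tool_pos: [0.5115, 0.2039, 0.0713]
tool_rot: [3.14, -0.001, 1.605]
contact_force: [3.5, 4.7, -1.0]
opening: 0.023
grip_force: 40.0
```

```bash
python3 a.py 8
```

```text
t 20.9 yaw 1.6078 q6 0.2025 Mz 0.1988 sd 0.023 eff6 0.1927 sd 0.000 F [ 3.6  6.3 -1.8] 0.0229
```

move_arm:
  rows:
    - [0,0,0,-0.06,1]
    - [0,0,0,-0.06,1]
    - [0,0,0,0,1]

```text
time: 21.2
tool_pos: [0.5116, 0.2039, 0.0713]
tool_rot: [3.14, -0.001, 1.486]
contact_force: [2.9, 5.1, -2.0]
opening: 0.023
grip_force: 40.0
```

```bash
python3 a.py 12
```

```text
t 21.8 yaw 1.4879 q6 0.3225 Mz 0.2325 sd 0.030 eff6 0.2212 sd 0.000 F [ 4.8  5.7 -3.1] 0.0231
```

move_arm:
  rows:
    - [0,0,0,0,-1]
    - [0,0,0,0,-1]
    - [0,0,0,0,-1]
    - [0,0,0,0,-1]
    - [0,0,10,0,-1]
    - [0,0,30,0,-1]
    - [0,0,40,0,-1]
    - [0,0,40,0,-1]
    - [0,0,0,0,-1]
    - [0,0,0,0,-1]
    - [0,0,0,0,-1]

```text
time: 22.9
tool_pos: [0.5102, 0.2031, 0.1905]
tool_rot: [-3.14, 0.001, 1.486]
contact_force: [0.2, 0.2, -0.2]
opening: 0.0914
grip_force: 0.0
```

```bash
python3 - <<'E'
from h import *
_,w=snap("wrist","w5.png");_,b=snap("side","s5.png")
c=cv2.resize(b[190:292,215:351],(640,480))
cv2.imwrite("pics/m5.png",np.hstack([cv2.resize(w,(400,300)),cv2.resize(c,(400,300))])[:,:,::-1])
print(monitor.observe()["tool_pos"])
E
```

```text
[0.51020143 0.20311693 0.19001034]
```

View pics/m5.png

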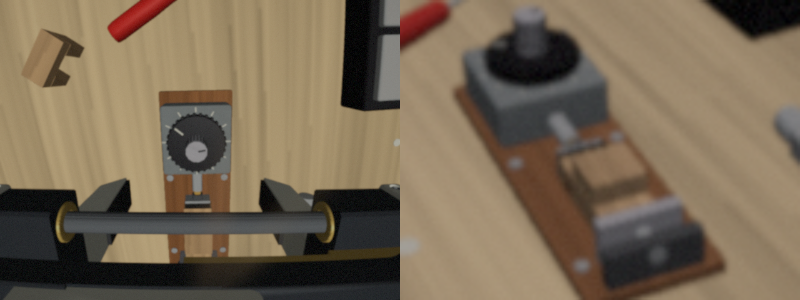

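The car sits clamped straight between the pad and the fence, the ring's mark is still at the upper left of the knob as before, and the gripper is clear. I'm handing in.

```bash
python3 -c "
from h import *
print(workorder.hand_in())"
```

```text
the job is handed in; nothing more can be done
None
```

The job is handed in: the car is clamped in the jig at about 9–10 N (estimated from the turning torque), the outer ring and the other things look undisturbed in the pictures, and the gripper is clear; no verdict came back.

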